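# Fit the light gate's battery

### The job

The light gate is wanted for the next bias run: take its battery pack from the cork mat and slide it onto the rail on top of the gate's console, from the rail's rounded open end, until it is fully home and the sprung catch has clicked up behind it. Then let go. Leave the bowl, stand, reference disc, stamp and straightedge where they are.

Things in the scene. Friction and masses are not known exactly. Their poses are not given: they have to be found in the camera images.
- gate: light gate, fixed to the bench. Origin: centre of the console's underside; z up; +x = the way the battery slides on. Grey console 190 mm (x -95 to +95) x 100 mm (y), flat deck 44 mm up. Beyond it a low cross bar carries two sensor pillars 24 mm square, 134 mm tall, at x = +115, y = +-90. Deck from x = -95 to 0 is clear to set the battery on, but for the catch.
- rail_nose (a point): tip of the rail's half-round open end, on its centre line at deck height (gate x = 0, z = 44 mm); axes as the gate's. From here an aluminium T-rail runs 60 mm along +x: head 36 mm wide, 8.5 to 13.5 mm above the deck, on a web 24 mm wide. It ends at the stop, the face of a grey head block 96 mm wide that stands 28 mm above the deck (gate x = +60 to +95).
- battery_home (a point): point on the deck, on the rail's centre line (gate x = +23, z = 44 mm), where the battery's origin lies when it is fully home against the stop; axes as the gate's
- catch (a joint): sprung steel catch in the deck: ramp tab 20 mm wide on the centre line, rising from the deck at gate x = -48 mm to its tip at x = -18 mm, 6 mm above the deck. 0 = up (unpressed), 0.12 rad = flush. The battery's rear end rides over it in the last 30 mm of the slide (about 2 to 8 N on the slide); about 3 mm before the stop the tip is free, springs up behind the battery and locks it.
- battery: black battery pack, grey underside, 74 (x) x 56 (y) x 54 mm high, 0.25 to 0.46 kg, upright on the mat. Origin: centre of underside; z up. T-channel along x below, open at +x (this end leads, along the gate's +x), closed at -x (4 white dots on top by this end): 39 mm wide from 6 to 16 mm up, slot 29 mm wide between lips below. Play on the rail: 1.5 mm each side, 2.5 mm up. Grip its sides (y).
- mat: cork bench mat, 240 x 240 x 4 mm, fixed; origin at the centre of its underside. Battery, disc and stamp stand on it.
- disc: pewter reference disc lying flat on the mat, 72 mm diameter, 12 mm high at its hub; origin at the centre of its underside. Bystander.
- stamp: wooden hand stamp standing on the mat, 30 x 46 mm, 65 mm high; origin at the centre of its underside. Bystander.
- straightedge: steel straightedge, 300 (its y) x 30 x 6 mm, lying flat at the robot's left, roughly pointing away from it; origin at the centre of its underside. Bystander.
- stand: round bowl stand with cork sole, 96 mm diameter, 28 mm high, at the far side; origin at the centre of its underside. Bystander.
- bowl: dark blue composition bowl, 125 mm diameter, resting on the stand (top 142 mm above the bench); origin at its lowest point. Bystander.
Not all that is in view belongs to the job. Of the things like the battery, leave any that is orange or yellow; of the rest the smaller one is meant.

How it is judged:
By the outcome, as a careful person would: the job done as asked, in the order asked, and still so for the second after the job is handed in, with the robot touching nothing.
It also fails if it takes over 43 s, if anything falls off the work surface, if the arm or the gripper's body presses on something with over 40 N, if the wrist force passes 120 N, or if a joint passes its speed limit or range.

### The arm

A 6-joint arm with a two-finger parallel gripper is mounted at the origin on the work surface. World frame = base frame: x ahead of the robot, y to its left, z up, the work surface at z = 0. Lengths are in m, angles in rad, forces in N, time in s.
With the tool pointing down it reaches from about 0.375 to 0.825 m from the base axis. Payload 5.5 kg.
Tool frame: the origin (TCP) lies midway between the tips of the shut fingers; the grasp point (between the pads) lies 19 mm behind it; z points along the fingers, x is the direction in which the jaws open and shut, and the axes are right-handed (so a half turn about z gives the same grasp; the last joint's range is limited). The gripper opens to 85 mm and grips with 20 to 120 N. Pads are 22 mm wide; open, the fingers measure 114 mm over their backs; the gripper's body (76 mm by 85 mm) begins 54 mm behind the grasp point. The pads swing forward as they close: fully open they stand 13 mm farther back than shut.
Start: joints at [-1.181, 0.314, -0.047, 1.21, 0, 1.571], TCP at [0.228, -0.555, 0.231] pointing down, gripper open.
Joint ranges: [-2.67, 2.67], [-0.69, 1.73], [-1.03, 1.25], [-2.08, 2.16], [-1.42, 1.45], [-3.14, 3.14]. Speed limits (rad/s): [2.39, 2.39, 3.01, 3.14, 3.14, 3.14].

### API

Orientations are given as a unit quaternion [x, y, z, w].
In Python, from station import bot, optics gives the robot as it stands.
- The arm moves only by the tool move_arm, never from a script. Its argument "motion" is a list of rows, each a list of 7 numbers: the shift along the tool's x, y, z in m, then the turn, a rotation vector about the tool's x, y, z in rad, then the finger opening in m, from 0 to 0.0854. In form: [[tx, ty, tz, wx, wy, wz, claw], ...]. A call has 1 to 10 rows; each row shifts and turns the commanded pose from where the row before left it, along the tool's axes as they then stand; what a row does not reach is not made up. A row lasts 1/12 s, in which the tool goes at most 41.7 mm and 7.16 degrees, less where a joint would pass 70% of its speed; a pose out of reach is approached as far as the arm can. A call with a gripper value outside its range is refused whole. The fingers move at their own pace and stop on an object; "force" is the grip in N (left out, the last holds). Time passes only in rows, so rows that do not move let the fingers close. It gives the time, the measured TCP pose, the force and the opening at its end, in the units of the state.
- bot.read_state(): the state, without advancing time (a new reading comes with each control period).
- optics.capture(name): name is "side" or "top"; returns the picture (384x512x3 uint8, red, green, blue); there is no depth.
- optics.camera_info(name): a dict with "fov_y" (degrees; the focal length in pixels is half the picture's height over the tangent of half this angle, whatever the lens; pixels are square), "cx", "cy" (the principal point, pixels), "R" (3x3) and "t" (3): a world point X has camera coordinates R X + t. Camera axes: x right, y down, z forward; pixel columns grow to the right and rows downward; lengths in m; the calibration is good to about 2 mm. A picture is of the moment at which its call begins. camera_info takes no time and is no camera call.
- bot.close_job(): hands the job in, once; it reports no verdict.
The state is a dict: "time_s": time; "qpos": joint angles; "joint_velocities": joint speeds; "joint_torque": joint torques, N m; "position": TCP position; "tool_rot": TCP orientation; "contact_force": force on the tool from outside, world axes, zero at the start; "wrist_torque": the same for the moment, N m; "finger_gap": finger opening in m.
Only numpy, scipy, OpenCV 4.12 (cv2) and the standard library are available. Lean on these libraries where they do the work, as an engineer would, in place of code of your own. Each camera call takes 0.05 s, during which the arm holds its last target.

## Working session

There is one attempt and no reset: what is moved stays moved. The work goes in short steps, Python scripts to look and compute and a tool call to move; the robot and the scene stay as the last step left them, time stands still between calls to the robot, and variables do not carry over. Pictures are saved under pics/ and viewed, and the job is handed in when it is done.

Besides the shell and the picture viewer there is one more tool, called after "Call:" as name([rows], argument=value, ...), one row to a line, values as JSON. move_arm: Moves the arm, as the interface text tells. Its arguments: {"type":"object","properties":{"motion":{"type":"array","items":{"type":"array","items":{"type":"number"}}},"force":{"type":"number"}},"required":["motion"]}

```bash
ls; mkdir -p pics; python3 - <<'E'
from station import bot, optics
import cv2
print(bot.read_state())
for n in("side","top"):
    print(n,optics.camera_info(n))
    cv2.imwrite(f"pics/{n}0.png",cv2.cvtColor(optics.capture(n),cv2.COLOR_RGB2BGR))
E
```

```text
pics
{'time_s': 0.0, 'qpos': array([-1.18098582e+00,  3.14253041e-01, -4.80242826e-02,  1.21021267e+00,
       -1.21782871e-05,  1.57080243e+00]), 'joint_velocities': array([0.00053126, 0.00202106, 0.00068631, 0.00117511, 0.00072708,
       0.00174722]), 'joint_torque': array([ 6.48932401e-04, -5.39590931e+01,  3.39748478e+01,  1.92934944e-02,
        1.06681061e-04,  4.05878264e-07]), 'position': array([ 0.22779258, -0.55447517,  0.2304424 ]), 'tool_rot': array([ 8.30664350e-01, -5.56772862e-01, -7.06827844e-04, -4.66431792e-04]), 'contact_force': array([-0.63932483,  0.75143365,  0.2448127 ]), 'wrist_torque': array([-0.03949807, -0.00422847, -0.01796088]), 'finger_gap': 0.08547239539749832}
side {'fov_y': 54.20676798956587, 'cx': 255.5094334717999, 'cy': 189.91914847749732, 'R': array([[ 0.99762455, -0.06874339, -0.00442686],
       [-0.04035759, -0.53118258, -0.84629565],
       [ 0.05582576,  0.84446398, -0.5326951 ]]), 't': array([-0.53262688,  0.06855554,  1.17019185])}
top {'fov_y': 50.27059020578156, 'cx': 257.55870376397075, 'cy': 196.08203412668274, 'R': array([[ 1.72000811e-02, -9.99852065e-01, -7.53733158e-05],
       [-9.76336826e-01, -1.67793041e-02, -2.15603474e-01],
       [ 2.15570314e-01,  3.78198699e-03, -9.76480996e-01]]), 't': array([-0.00612996,  0.52613625,  1.51953234])}
```

View pics/side0.png

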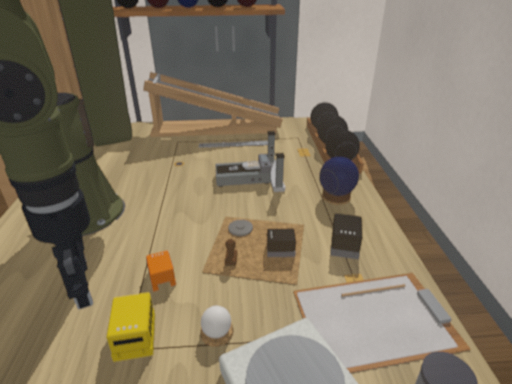

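View pics/top0.png

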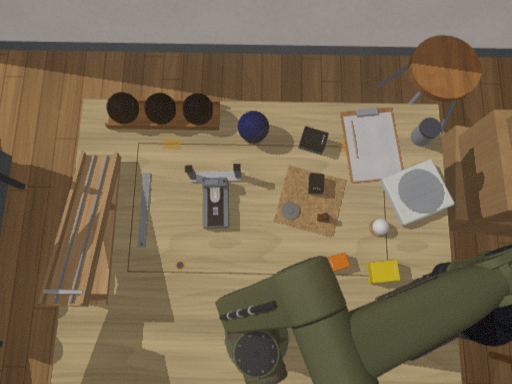

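```bash
python3 - <<'E'
import cv2,numpy as np
t=cv2.imread("pics/top0.png");s=cv2.imread("pics/side0.png")
a=cv2.resize(t[145:240,170:260],None,fx=6,fy=6,interpolation=cv2.INTER_CUBIC)
cv2.imwrite("pics/a.png",a)
b=cv2.resize(t[160:240,270:355],None,fx=7,fy=7,interpolation=cv2.INTER_CUBIC)
cv2.imwrite("pics/b.png",b)
c=cv2.resize(s[120:280,200:310],None,fx=3.7,fy=3.7,interpolation=cv2.INTER_CUBIC)
cv2.imwrite("pics/c.png",c)
E
```

```text
(no output)
```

View pics/a.png

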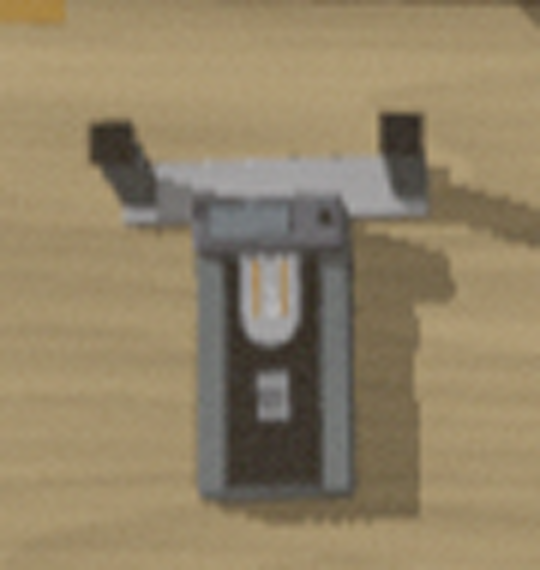

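View pics/b.png

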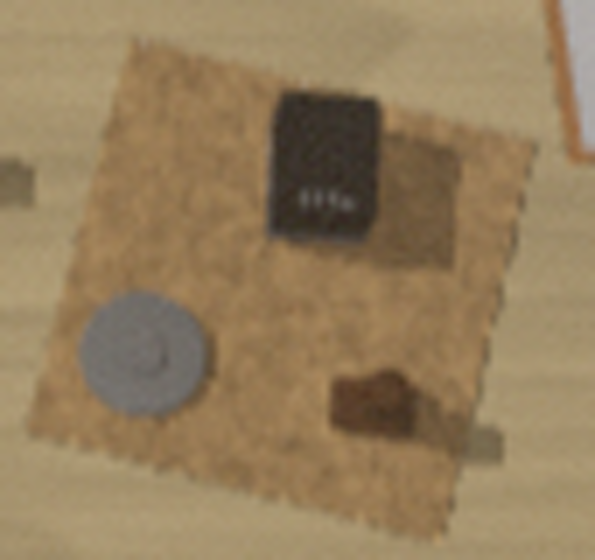

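View pics/c.png

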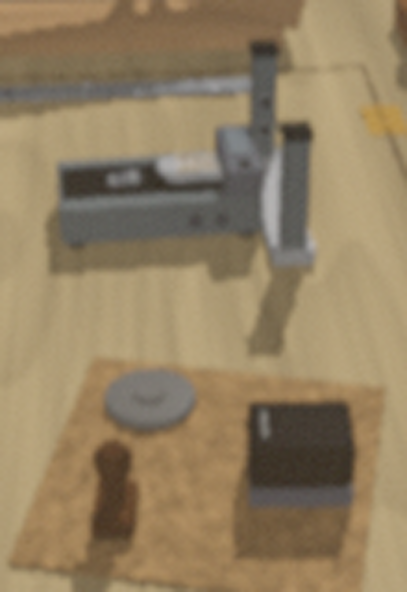

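```bash
cat > h.py <<'E'
import numpy as np,cv2,json
from station import bot,optics
def cam(n):
    c=optics.camera_info(n);f=192/np.tan(np.radians(c['fov_y']/2));return c,f
def proj(n,X):
    c,f=cam(n);p=np.atleast_2d(X)@np.array(c['R']).T+c['t']
    return np.c_[c['cx']+f*p[:,0]/p[:,2],c['cy']+f*p[:,1]/p[:,2]]
def ray(n,uv,z):
    c,f=cam(n);uv=np.atleast_2d(uv).astype(float)
    d=np.c_[(uv[:,0]-c['cx'])/f,(uv[:,1]-c['cy'])/f,np.ones(len(uv))]@np.array(c['R'])
    C=-np.array(c['R']).T@c['t'];s=(z-C[2])/d[:,2];return C+d*s[:,None]
def snap(n,name):
    im=optics.capture(n);cv2.imwrite(f"pics/{name}.png",im[...,::-1]);return im
def crop(n,out,x0,y0,x1,y1,k):
    im=cv2.imread(f"pics/{n}.png");cv2.imwrite(f"pics/{out}.png",cv2.resize(im[y0:y1,x0:x1],None,fx=k,fy=k,interpolation=cv2.INTER_CUBIC))
E
python3 - <<'E'
from h import *
np.set_printoptions(precision=4,suppress=True)
for n in("side","top"):
    c,f=cam(n);print(n,f,-np.array(c['R']).T@c['t'])
k=lambda p,o,s:(np.array(p)+.5)/s-.5+np.array(o)
# mat corners top view crop b (off 270,160, x7)
m=k([(134,38),(538,145),(440,543),(28,433)],(270,160),7)
M=ray("top",m,.004);print(M,[np.linalg.norm(M[i]-M[i-1]) for i in range(4)])
# side crop c (200,120) 3.7
m=k([(97,357),(385,386),(360,592),(10,570)],(200,120),3.7)
M=ray("side",m,.004);print("side",M,[np.linalg.norm(M[i]-M[i-1]) for i in range(4)])
# stand-alone: gate console top deck corners
g=k([(198,250),(352,248),(352,492),(200,495)],(170,145),6)
print(ray("top",g,.044))
b=k([(280,92),(380,100),(372,222),(268,215)],(270,160),7)
print(ray("top",b,.058))
b=k([(250,403),(348,403),(352,488),(247,487)],(200,120),3.7)
print(ray("side",b,.058))
# tip of gripper
p=bot.read_state()['position'];print(p,proj("side",p),proj("top",p))
E
```

```text
side 375.146260342809 [ 0.4688 -0.9884  0.679 ]
top 409.2196897404251 [ 0.1862 -0.003   1.5972]
[[ 0.6692 -0.121   0.004 ]
 [ 0.6091 -0.3531  0.004 ]
 [ 0.379  -0.2917  0.004 ]
 [ 0.437  -0.0616  0.004 ]] [np.float64(0.23969678198464411), np.float64(0.2397433145756814), np.float64(0.2382067302369132), np.float64(0.23728116013043987)]
side [[ 0.4393 -0.0608  0.004 ]
 [ 0.6683 -0.1171  0.004 ]
 [ 0.6123 -0.337   0.004 ]
 [ 0.3803 -0.2997  0.004 ]] [np.float64(0.2461749776068304), np.float64(0.2358316820603532), np.float64(0.22690925664765038), np.float64(0.23497574746632743)]
[[0.5648 0.2184 0.044 ]
 [0.5678 0.1182 0.044 ]
 [0.4078 0.113  0.044 ]
 [0.4042 0.2098 0.044 ]]
[[ 0.6229 -0.1984  0.058 ]
 [ 0.6192 -0.254   0.058 ]
 [ 0.5493 -0.2483  0.058 ]
 [ 0.5523 -0.191   0.058 ]]
[[ 0.5517 -0.1995  0.058 ]
 [ 0.6222 -0.2047  0.058 ]
 [ 0.6107 -0.2954  0.058 ]
 [ 0.5411 -0.2893  0.058 ]]
[ 0.2278 -0.5545  0.2305] [[ 85.47   290.5905]] [[426.0108 276.4117]]
```

```bash
python3 - <<'E'
from h import *
im=cv2.imread("pics/top0.png");g=cv2.cvtColor(im,cv2.COLOR_BGR2GRAY)
for r in (180,184,188,192,196,200,204,208,212,216,220,224): print(r,g[r,200:233])
print('cols')
for c in (204,208,212,214,216,218,222,226): print(c,g[176:232,c])
E
```

```text
180 [115 119  83  82  90 116 119 117 111 117 119 121 118 118 123 121 119 121
  93 104 104 104 101  75  65  93  89  83 135 143 141 141 143]
184 [137 133 117 105 101 108 111 111 109 110 110 109 106 104 104 106 106 101
 102 108 108 103 104 109 106 103  92  79  87  99 103 104 103]
188 [141 141 125 110  95  90  80  61  61  74 132 136 129 147 139 139 155 138
 152 121  74  54  57  75  81  85  84  82  74 104 110 106 108]
192 [146 144 141 117 111 111 111  74  49  62 134 156 140 153 167 162 154 145
 156 136  74  50  50  75 110 113 112  99  83 106 106 104 107]
196 [145 143 141 117 111 116 112  83  54  66 140 164 146 155 173 180 174 142
 155 135  71  51  52  85 110 114 114 104  75  94 101 108 107]
200 [147 143 137 115 113 112 111  83  57  48  67 136 160 158 163 160 163 157
 132  68  48  52  50  80 111 114 113 107  78 103 107 106 105]
204 [139 137 126 116 113 117 114  87  61  56  54  49  58  51  54  50  56  52
  54  51  52  52  53  85 110 112 114 111  79 104 111 108 112]
208 [149 146 134 117 115 113 113  86  58  58  57  53  79 134 140 139 139 135
  70  51  45  52  58  86 111 115 117 110  82 100 1
[... 1736 characters left out ...]
]
218 [161 145 103  94  93  95  85  94 102  94  87 123 152 155 160 157 156 155
 162 163 155 157 159 154 132  90  51  51  54  55  58  65  70  68  70  69
  79  84  75  59  53  56  59  58  58  57  52  52  59  67  86  82  90 101
 102 104]
222 [153 132 108 104 101  98 102 106 104  97  72  59  57  50  53  55  50  50
  52  51  52  60  57  50  50  53  58  60  53  53  54  55  58  57  53  58
  57  53  55  58  57  51  51  51  54  50  59  51  58  64  79  84  90 100
 102 110]
226 [154 127  95  90  89  88  90  95  92  86  68  78  84  95 109 115 112 109
 109 115 114 111 110 108 113 113 112 115 114 115 112 116 117 112 114 118
 116 117 119 118 113 118 117 111 118 117 117 116 117 117  99  79  97 102
  98 105]
```

```bash
python3 - <<'E'
from h import *
im=cv2.imread("pics/top0.png");g=cv2.cvtColor(im,cv2.COLOR_BGR2GRAY)
for r in range(170,198,2): print(r,g[r,304:330])
for c in range(308,326,3): print(c,g[168:200,c])
E
```

```text
170 [128 127 131 132 133 142 141 143 144 146 147 146 145 145 144 145 143 147
 145 151 156 150 153 154 152 154]
172 [128 123 114 121 129 123 111 110 114 127 122 120 124 132 134 136 136 147
 154 157 158 156 156 154 157 155]
174 [121 129 123 123 118 101  62  53  52  43  55  55  51  55  58  52  58  64
  61  80 132 150 146 154 153 153]
176 [121 128 127 127 114  70  50  48  51  48  55  55  50  53  53  53  47  55
  52  55  88 135 136 127 128 132]
178 [114 132 132 124 103  54  50  53  48  52  48  53  50  48  51  55  53  54
  55  52  84 119 119 113 123 117]
180 [126 126 131 125 112  57  53  49  52  51  51  50  55  52  51  54  51  54
  53  51  82  95  90  93  98  90]
182 [127 123 127 129 103  57  50  51  55  46  55  51  48  58  56  53  50  48
  48  51  79  94 101 101  96  95]
184 [121 121 123 127  93  59  48  52  53  52  53  57  49  55  49  53  54  50
  52  60  85  92  95  97  93  93]
186 [118 117 122 131  97  59  53  55  49  54  55  55  53  53  55  52  49  54
  51  49  86  88  86  95  98  94]
188 [130 119 114 118  79  56  45  52  61  92  66  91  63  94  71  82  64  55
  49  56  87  84  85  89
[... 563 characters left out ...]
 101 116 117 121 124 122]
311 [148 145 143 137 110  70  53  49  48  51  53  49  49  49  51  55  52  50
  55  46  52  49  47  52  50  63  84 110 130 134 135 133]
314 [148 143 147 141 122  73  55  49  55  51  48  58  51  48  55  47  53  49
  55  61  66  56  45  44  51  63  82 100 118 122 124 124]
317 [144 144 145 144 132  87  55  52  53  55  48  53  52  52  58  53  55  49
  53  78  94  69  58  49  42  59  80  90 103 119 123 123]
320 [143 145 143 147 136 102  58  55  47  53  53  47  51  51  50  50  54  51
  49  51  64  73  53  50  50  59  76  90  91 108 130 132]
323 [142 147 151 153 157 136  80  58  55  55  52  51  51  56  51  53  60  57
  49  55  56  56  59  69  87  89  92  91  94 102 113 128]
```

```bash
cat >> h.py <<'E'
def cross(p,th,i0,i1):
    "first subpixel crossing of th in p[i0:i1]"
    for i in range(i0,i1):
        a,b=float(p[i])-th,float(p[i+1])-th
        if a*b<=0 and a!=b: return i+a/(a-b)
    return np.nan
def fit(P):
    P=P[~np.isnan(P).any(1)]
    for _ in range(2):
        vx,vy,x0,y0=cv2.fitLine(P[:,:2].astype(np.float32),cv2.DIST_HUBER,0,1e-4,1e-4).ravel()
        d=(P[:,0]-x0)*-vy+(P[:,1]-y0)*vx; P=P[abs(d)<.004]
    if vx<0: vx,vy=-vx,-vy
    return np.array([x0,y0]),np.arctan2(vy,vx),d.std()
E
cat > gate.py <<'E'
from h import *
np.set_printoptions(precision=4,suppress=True)
g=cv2.cvtColor(cv2.imread("pics/top0.png"),cv2.COLOR_BGR2GRAY)
def col(name,th,c0,c1,rows,z):
    uv=np.array([(cross(g[r],th,c0,c1),r) for r in rows]);o,a,s=fit(ray("top",uv,z))
    print(name,"y at x=.5: %.4f"%(o[1]+np.tan(a)*(.5-o[0])," "and o[1]+0) if 0 else (name,round(o[1]+np.tan(a)*(.5-o[0]),4),'yaw',round(a,4),'sd',round(s,4),'n',len(uv)))
col("stripL",85,204,210,range(190,224),.044)
col("stripR",80,220,226,range(190,224),.044)
col("consR",97,226,229,range(192,224),.044)
col("consL",128,200,205,range(192,224),.044)
col("railL",100,207,212,range(188,196),.0575)
col("railR",100,218,223,range(188,196),.0575)
col("tabL",90,210,214,range(207,214),.048)
col("tabR",90,216,221,range(207,214),.048)
for c in range(211,220):
    p=g[:,c]; print(c, 'nose',ray("top",(c,cross(p,100,198,206)),.0575)[0],'tabtip',ray("top",(c,cross(p,90,204,210)),.050)[0],'rear',ray("top",(c,cross(p,70,220,228)),.044)[0])
for c in (203,204,205,225,226):
    p=g[:,c]; print(c,'rear',ray("top",(c,cross(p,105,222,229)),.044)[0])
E
python3 gate.py
```

```text
stripL ('stripL', np.float32(0.1984), 'yaw', np.float32(0.0528), 'sd', np.float64(0.0004), 'n', 34)
stripR ('stripR', np.float32(0.1362), 'yaw', np.float32(0.0425), 'sd', np.float64(0.0005), 'n', 34)
consR ('consR', np.float32(0.1195), 'yaw', np.float32(0.0479), 'sd', np.float64(0.0002), 'n', 32)
consL ('consL', np.float32(0.2163), 'yaw', np.float32(0.0323), 'sd', np.float64(0.0007), 'n', 32)
railL ('railL', np.float32(0.1872), 'yaw', np.float32(0.0402), 'sd', np.float64(0.0001), 'n', 8)
railR ('railR', np.float32(0.1475), 'yaw', np.float32(0.0643), 'sd', np.float64(0.0002), 'n', 8)
tabL ('tabL', np.float32(0.1775), 'yaw', np.float32(0.0701), 'sd', np.float64(0.0007), 'n', 7)
tabR ('tabR', np.float32(0.1579), 'yaw', np.float32(0.083), 'sd', np.float64(0.0003), 'n', 7)
211 nose [0.5045 0.1815 0.0575] tabtip [nan nan nan] rear [0.4116 0.1791 0.044 ]
212 nose [0.5015 0.1775 0.0575] tabtip [nan nan nan] rear [0.4117 0.1753 0.044 ]
213 nose [0.5006 0.1737 0.0575] tabtip [0.4835 0.1738 0.05  ] rear [0.4119 0.1715 0.044 ]
214 nose [0.4992 0.1698 0.0575] tabtip [0.4837 0.1699 0.05  ] rear [0.4115 0.1677 0.044 ]
215 nose [0.4991 0.1659 0.0575] tabtip [0.4845 0.1661 0.05  ] rear [0.4113 0.1638 0.044 ]
216 nose [0.5008 0.1621 0.0575] tabtip [0.4846 0.1623 0.05  ] rear [0.4131 0.1601 0.044 ]
217 nose [0.5019 0.1583 0.0575] tabtip [0.4849 0.1584 0.05  ] rear [0.4122 0.1562 0.044 ]
218 nose [0.5051 0.1546 0.0575] tabtip [nan nan nan] rear [0.4126 0.1524 0.044 ]
219 nose [0.5127 0.1511 0.0575] tabtip [nan nan nan] rear [0.4137 0.1486 0.044 ]
203 rear [nan nan nan]
204 rear [0.4069 0.2057 0.044 ]
205 rear [0.4069 0.2019 0.044 ]
225 rear [0.4114 0.1255 0.044 ]
226 rear [0.4111 0.1217 0.044 ]
```

```bash
cat > bat.py <<'E'
from h import *
np.set_printoptions(precision=4,suppress=True)
g=cv2.cvtColor(cv2.imread("pics/top0.png"),cv2.COLOR_BGR2GRAY)
z=.058
L=ray("top",np.array([(cross(g[r],88,306,312),r) for r in range(176,186)]),z)
R=ray("top",np.array([(cross(g[r],72,319,326),r) for r in range(177,190)]),z)
F=ray("top",np.array([(c,cross(g[:,c],95,170,178)) for c in range(311,323)]),z)
print("L",fit(L));print("R",fit(R))
o,a,s=fit(F[:,[1,0]]);print("F",o[::-1],-a,s)
# front edge in side view
m=(g<70).astype(np.uint8)
s=cv2.cvtColor(cv2.imread("pics/side0.png"),cv2.COLOR_BGR2GRAY)
for r in range(224,264,2): print(r,s[r,262:302])
E
python3 bat.py
```

```text
L (array([ 0.5914, -0.1933], dtype=float32), np.float32(-0.045190617), np.float64(0.00028604152186699846))
R (array([ 0.588 , -0.2525], dtype=float32), np.float32(-0.031665254), np.float64(0.00034429440108491754))
F [ 0.6229 -0.2242] -0.08525485 0.0003498569460424837
224 [142 141 134 134 131 130 130 130 130 129 133 137 138 135 132 131 131 133
 134 133 133 132 134 132 130 135 138 143 145 142 145 148 148 151 148 145
 143 145 149 149]
226 [135 136 135 134 133 134 135 139 139 139 133 135 135 136 134 135 137 137
 136 137 138 143 147 143 136 133 137 137 137 134 136 141 139 137 135 135
 133 131 129 129]
228 [134 132 129 128 128 121 114 109 111 109 109 110 107 110 105 107 112 111
 112 107 109 111 113 113 108 101  97  99  99  97  99 110 123 128 129 133
 132 134 139 136]
230 [135 133 130 131 121  87  61  63  76  79  69  58  60  61  59  57  63  58
  60  60  62  61  61  60  59  60  59  62  61  58  60  69  96 125 130 131
 129 128 128 128]
232 [134 137 134 133 117  80  58  68  98 116  92  60  60  57  63  60  61  61
  61  60  59  60  60  58  61  62  64  59  61  59  61  66  89 116 124 123
 126 128 1
[... 1827 characters left out ...]
10 122 128
 131 133 141 153]
256 [131 108  99 101  97  90  90  90  87  91  88  92  91  89  90  91  88  87
  90  88  90  87  87  90  89  89  90  91  88  89  91  93 103 121 135 135
 137 139 145 154]
258 [129 111 103 102  98  94  93  95  97  98  98  98  98  96  94  95  96  99
  93  91  91  89  92  96  97  99 100 101  98  97  98 100 111 130 140 142
 144 146 153 161]
260 [124 110 104 101  98  95  91  92  96  96  97  95  92  92  94  92  92  92
  94  95  94  97  98  95 100 104 104 102  98  96  92 100 117 137 147 144
 144 150 156 163]
262 [122 105  96  96  98  95  97  91  95  94  91  95  95  95  97  92  91  91
  92  94 102 103 101  98 102 104 103 104 102 101  93 104 124 137 140 137
 136 143 159 165]
```

Call:
move_arm([
  [0,0,0,0,0,-0.12,0.085],
  [0,0,0,0,0,-0.12,0.085],
  [0,0,0,0,0,-0.12,0.085],
  [0,0,0,0,0,-0.12,0.085],
], force=40)

```text
time_s: 0.43
position: [0.2279, -0.5546, 0.2307]
tool_rot: [0.94, -0.341, -0.0, -0.0]
contact_force: [0.5, -0.5, -0.6]
finger_gap: 0.085
```

```bash
cat > st.py <<'E'
from h import *
from scipy.spatial.transform import Rotation as Ro
import sys
np.set_printoptions(precision=4,suppress=True)
s=bot.read_state();R=Ro.from_quat(s['tool_rot'])
M=R.as_matrix()
print('t',round(s['time_s'],3),'q',s['qpos'],'p',s['position'],'ang x',np.arctan2(M[1,0],M[0,0]).round(4),'z',M[:,2],'F',s['contact_force'],'T',s['wrist_torque'],'gap',round(s['finger_gap'],4))
if len(sys.argv)>3:
    d=np.array(list(map(float,sys.argv[1:4])))-s['position'];print('shift tool',M.T@d)
E
python3 st.py .586 -.2245 .2
```

```text
t 0.433 q [-1.181   0.314  -0.0477  1.2102 -0.      1.0849] p [ 0.2279 -0.5546  0.2307] ang x -0.6951 z [-0.0004  0.001  -1.    ] F [ 0.4964 -0.5223 -0.63  ] T [ 0.0047  0.0336 -0.02  ] gap 0.085
shift tool [ 0.0636 -0.4829  0.0309]
```

Call:
move_arm([
  [0,0,0,0,0,-0.12,0.085],
  [0,0,0,0,0,-0.12,0.085],
  [0,0,0,0,0,-0.12,0.085],
  [0,0,0,0,0,-0.12,0.085],
  [0,0,0,0,0,-0.12,0.085],
  [0,0,0,0,0,-0.12,0.085],
  [0,0,0,0,0,-0.12,0.085],
  [0,0,0,0,0,-0.12,0.085],
  [0,0,0,0,0,-0.12,0.085],
  [0,0,0,0,0,-0.12,0.085],
])

```text
time_s: 1.27
position: [0.2279, -0.5547, 0.2308]
tool_rot: [0.968, 0.25, -0.0, -0.001]
contact_force: [-0.3, -0.0, 0.7]
finger_gap: 0.085
```

Call:
move_arm([
  [0,0,0,0,0,-0.12,0.085],
  [0,0,0,0,0,-0.12,0.085],
  [0,0,0,0,0,-0.12,0.085],
  [0,0,0,0,0,-0.12,0.085],
  [0,0,0,0,0,-0.12,0.085],
  [0,0,0,0,0,-0.12,0.085],
  [0,0,0,0,0,-0.12,0.085],
  [0,0,0,0,0,-0.12,0.085],
  [0,0,0,0,0,-0.046,0.085],
])

```text
time_s: 2.02
position: [0.2279, -0.5547, 0.2308]
tool_rot: [0.728, 0.685, 0.0, -0.0]
contact_force: [0.7, -0.1, 0.1]
finger_gap: 0.0852
```

```bash
python3 st.py .586 -.2245 .15
```

```text
t 2.017 q [-1.181   0.3139 -0.0477  1.2102 -0.     -1.1206] p [ 0.2279 -0.5547  0.2308] ang x 1.5104 z [-0.0004  0.0009 -1.    ] F [ 0.7179 -0.0886  0.0788] T [-0.0532  0.0334 -0.0525] gap 0.0852
shift tool [0.3511 0.3376 0.081 ]
```

Call:
move_arm([
  [0.022,0.0211,0.004,0,0,0,0.085],
  [0.022,0.0211,0.004,0,0,0,0.085],
  [0.022,0.0211,0.004,0,0,0,0.085],
  [0.022,0.0211,0.004,0,0,0,0.085],
  [0.022,0.0211,0.004,0,0,0,0.085],
  [0.022,0.0211,0.004,0,0,0,0.085],
  [0.022,0.0211,0.004,0,0,0,0.085],
  [0.022,0.0211,0.004,0,0,0,0.085],
  [0.022,0.0211,0.004,0,0,0,0.085],
  [0.022,0.0211,0.004,0,0,0,0.085],
])

```text
time_s: 2.85
position: [0.4537, -0.348, 0.1908]
tool_rot: [0.73, 0.683, -0.0, -0.0]
contact_force: [-0.3, -0.6, -0.5]
finger_gap: 0.0852
```

Call:
move_arm([
  [0.022,0.0211,0.004,0,0,0,0.085],
  [0.022,0.0211,0.004,0,0,0,0.085],
  [0.022,0.0211,0.004,0,0,0,0.085],
  [0.022,0.0211,0.004,0,0,0,0.085],
  [0.022,0.0211,0.004,0,0,0,0.085],
  [0.0211,0.0211,0.004,0,0,0,0.085],
  [0,0,0,0,0,0,0.085],
])

```text
time_s: 3.43
position: [0.5909, -0.2229, 0.1657]
tool_rot: [0.728, 0.685, 0.001, -0.001]
contact_force: [-0.1, -0.4, -0.1]
finger_gap: 0.0851
```

```bash
python3 st.py .586 -.2245 .014; python3 - <<'E'
from h import *
snap("top","t1");snap("side","s1");crop("t1","t1c",260,140,370,240,5);crop("s1","s1c",210,130,330,280,4)
p=bot.read_state()['position'];print(proj("top",p),proj("side",p))
E
```

```text
t 3.433 q [-0.3619  0.4039 -0.0698  1.0977  0.0022 -0.3008] p [ 0.5909 -0.2229  0.1657] ang x 1.5097 z [ 0.0002  0.0022 -1.    ] F [-0.1492 -0.3845 -0.1471] T [-0.1102  0.0104  0.0134] gap 0.0851
shift tool [-0.0022 -0.0048  0.1517]
[[320.97331461 174.01112097]] [[283.42155464 199.67557336]]
```

View pics/s1c.png

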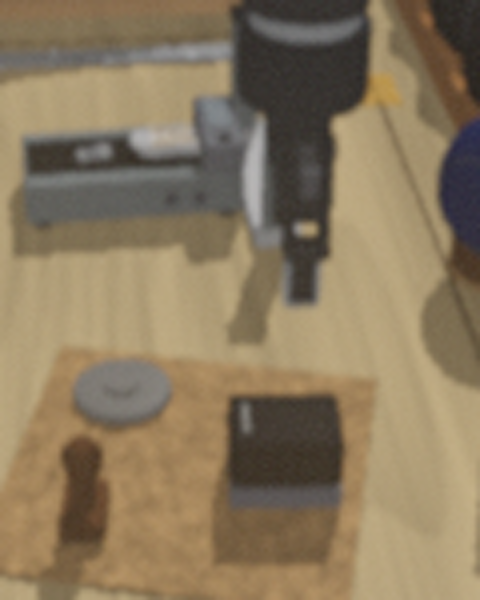

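View pics/t1c.png

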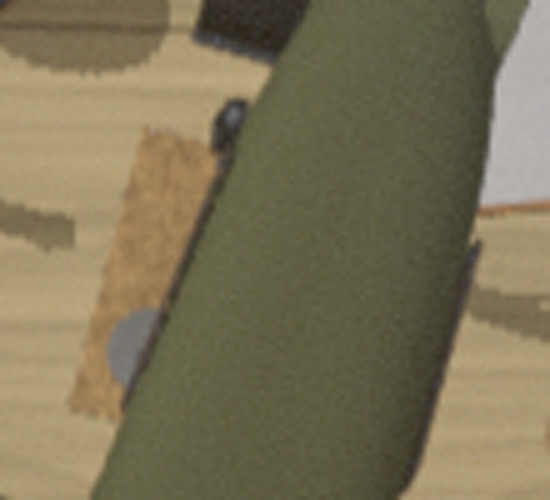

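Call:
move_arm([
  [-0.002,-0.0048,0,0,0,0,0.085],
  [0,0,0.02,0,0,0,0.085],
  [0,0,0.02,0,0,0,0.085],
  [0,0,0.02,0,0,0,0.085],
  [0,0,0.02,0,0,0,0.085],
  [0,0,0.02,0,0,0,0.085],
  [0,0,0.01,0,0,0,0.085],
])

```text
time_s: 4.12
position: [0.5802, -0.2294, 0.0552]
tool_rot: [0.731, 0.683, -0.001, -0.001]
contact_force: [-1.5, 0.6, -0.7]
finger_gap: 0.0851
```

```bash
python3 st.py .586 -.2245 .014; python3 - <<'E'
from h import *
snap("side","s2");crop("s2","s2c",210,130,330,280,4)
E
```

```text
t 4.117 q [-0.3762  0.4787 -0.2251  0.8701 -0.0004 -0.3083] p [ 0.5802 -0.2294  0.0552] ang x 1.5028 z [-0.0031  0.0008 -1.    ] F [-1.5383  0.551  -0.7319] T [ 0.0243  0.0086 -0.0414] gap 0.0851
shift tool [0.0052 0.0056 0.0412]
```

View pics/s2c.png

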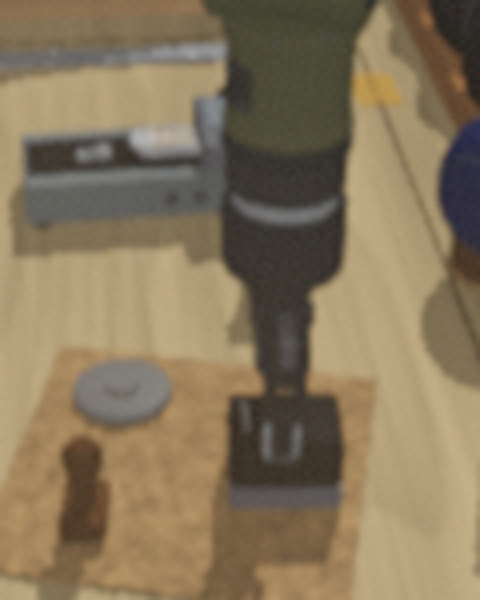

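Call:
move_arm([
  [0,0,0,0,0,0,0.085],
  [0,0,0,0,0,0,0.085],
])

```text
time_s: 4.33
position: [0.5831, -0.2294, 0.0584]
tool_rot: [0.73, 0.683, 0.0, 0.0]
contact_force: [0.3, -0.1, 1.2]
finger_gap: 0.0851
```

```bash
python3 st.py .586 -.2245 .014
```

```text
t 4.333 q [-0.3747  0.4768 -0.2199  0.873  -0.0001 -0.3079] p [ 0.5831 -0.2294  0.0584] ang x 1.504 z [ 0.0009 -0.0004 -1.    ] F [ 0.3121 -0.093   1.1763] T [-0.0107  0.0483 -0.0019] gap 0.0851
shift tool [0.0051 0.0025 0.0444]
```

Call:
move_arm([
  [0.005,0.0025,0.01,0,0,0,0.085],
  [0,0,0.012,0,0,0,0.085],
  [0,0,0.012,0,0,0,0.085],
  [0,0,0.0104,0,0,0,0.085],
  [0,0,0,0,0,0,0.085],
  [0,0,0,0,0,0,0.085],
])

```text
time_s: 4.83
position: [0.5847, -0.2232, 0.0115]
tool_rot: [0.73, 0.684, -0.001, -0.001]
contact_force: [0.4, 1.0, 0.3]
finger_gap: 0.0849
```

```bash
python3 st.py .586 -.2245 .014
```

```text
t 4.833 q [-0.3646  0.5273 -0.2606  0.7856 -0.     -0.299 ] p [ 0.5847 -0.2232  0.0115] ang x 1.5051 z [-0.0025  0.0009 -1.    ] F [0.4082 1.0406 0.2508] T [ 0.0305 -0.004  -0.038 ] gap 0.0849
shift tool [-0.0012  0.0013 -0.0025]
```

Call:
move_arm([
  [0,0,-0.0015,0,0,0,0.045],
  [0,0,0,0,0,0,0.045],
  [0,0,0,0,0,0,0.045],
  [0,0,0,0,0,0,0.045],
  [0,0,0,0,0,0,0.045],
  [0,0,0,0,0,0,0.045],
], force=50)

```text
time_s: 5.33
position: [0.5867, -0.2242, 0.0154]
tool_rot: [0.73, 0.683, 0.0, 0.001]
contact_force: [0.1, 0.2, 6.8]
finger_gap: 0.0555
```

```bash
python3 st.py .586 -.2245 .014;python3 - <<'E'
from h import *
snap("side","s3");crop("s3","s3c",210,130,330,280,4)
E
```

```text
t 5.333 q [-0.3649  0.523  -0.2573  0.7886 -0.0002 -0.299 ] p [ 0.5867 -0.2242  0.0154] ang x 1.5049 z [ 0.0017 -0.0008 -1.    ] F [0.0885 0.161  6.8117] T [-0.104   0.1034 -0.025 ] gap 0.0555
shift tool [-0.0004 -0.0006  0.0014]
```

View pics/s3c.png

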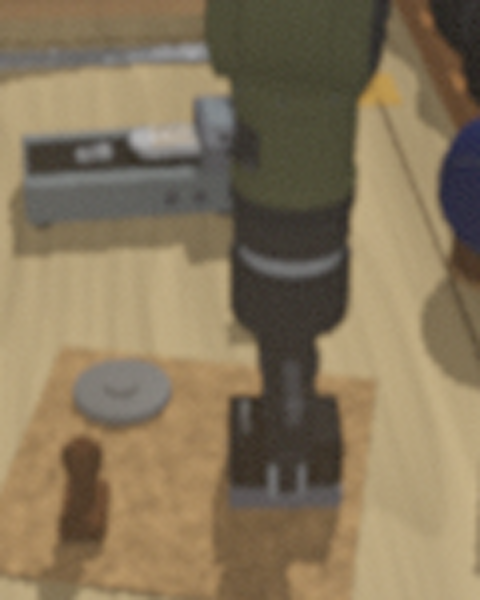

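Call:
move_arm([
  [0,0,-0.01,0,0,0,0.045],
  [0,0,-0.02,0,0,0,0.045],
  [0,0,-0.02,0,0,0,0.045],
  [0,0,-0.025,0,0,0,0.045],
  [0,0,-0.025,0,0,0,0.045],
  [0,0,-0.02,0,0,-0.06,0.045],
  [0,0,0,0,0,-0.053,0.045],
  [0,0,0,0,0,0,0.045],
])

```text
time_s: 6.05
position: [0.5863, -0.2237, 0.1358]
tool_rot: [0.69, 0.724, 0.0, 0.001]
contact_force: [-0.4, 0.8, -4.6]
finger_gap: 0.0557
```

```bash
python3 st.py .452 .165 .135
```

```text
t 6.05 q [-0.3646  0.4137 -0.1259  1.0295  0.0002 -0.4132] p [ 0.5863 -0.2237  0.1358] ang x 1.6194 z [ 0.0016 -0.0004 -1.    ] F [-0.4106  0.7915 -4.5733] T [ 0.0399  0.0197 -0.0163] gap 0.0557
shift tool [ 0.3948 -0.1152  0.0005]
```

Call:
move_arm([
  [0.015,-0.0044,0,0,0,0,0.045],
  [0.03,-0.0088,0,0,0,0,0.045],
  [0.03,-0.0088,0,0,0,0,0.045],
  [0.03,-0.0088,0,0,0,0,0.045],
  [0.03,-0.0088,0,0,0,0,0.045],
  [0.03,-0.0088,0,0,0,0,0.045],
  [0.03,-0.0088,0,0,0,0,0.045],
  [0.03,-0.0088,0,0,0,0,0.045],
  [0.03,-0.0088,0,0,0,0,0.045],
  [0.03,-0.0088,0,0,0,0,0.045],
])

```text
time_s: 6.88
position: [0.4867, 0.0582, 0.1333]
tool_rot: [0.691, 0.723, -0.001, -0.001]
contact_force: [0.2, -0.1, -4.1]
finger_gap: 0.0556
```

Call:
move_arm([
  [0.03,-0.0088,0,0,0,0,0.045],
  [0.03,-0.0088,0,0,0,0,0.045],
  [0.03,-0.0088,0,0,0,0,0.045],
  [0.015,-0.004,0,0,0,0,0.045],
  [0.005,-0.001,0,0,0,0,0.045],
  [0,0,0,0,0,0,0.045],
  [0,0,0,0,0,0,0.045],
  [0,0,0,0,0,0,0.045],
])

```text
time_s: 7.55
position: [0.4522, 0.1644, 0.134]
tool_rot: [0.691, 0.723, -0.001, 0.0]
contact_force: [-0.2, -0.4, -4.5]
finger_gap: 0.0557
```

```bash
python3 st.py .452 .165 .068;python3 - <<'E'
from h import *
snap("side","s4");crop("s4","s4c",180,80,310,210,5)
snap("top","t4");crop("t4","t4c",160,140,280,260,5)
E
```

```text
t 7.55 q [ 0.349   0.1579 -0.4781  0.9359 -0.0005  0.3033] p [0.4522 0.1644 0.134 ] ang x 1.6165 z [-0.0008 -0.0009 -1.    ] F [-0.1978 -0.3689 -4.4551] T [ 0.0189  0.0549 -0.0234] gap 0.0557
shift tool [ 0.0007 -0.0002  0.066 ]
```

View pics/s4c.png

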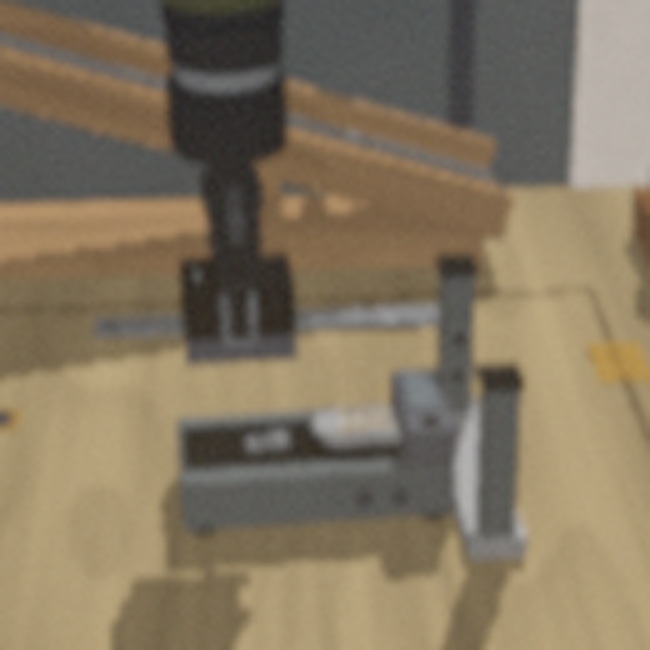

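View pics/t4c.png

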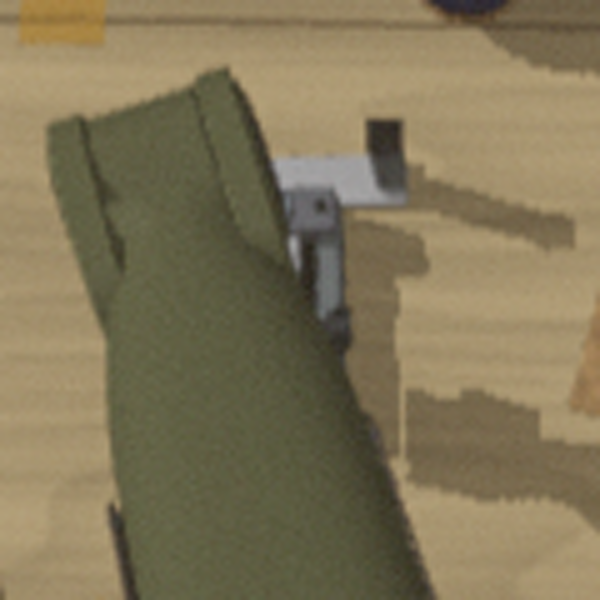

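```bash
python3 - <<'E'
from h import *
np.set_printoptions(precision=4,suppress=True)
k=lambda p:(np.array(p)+.5)/5-.5+np.array([180,80])
print(ray("side",k([(187,358),(295,356)]),.1225))
print("top edge",ray("side",k([(184,260),(292,262)]),.1765))
# gate near deck edge / rear corner, block corner, nose left end, tab
print(ray("side",k([(182,467),(392,458)]),.044), ray("side",k([(310,428),(305,430)]),.0575),ray("side",k([(182,424)]),.044))
print("block front top corners",ray("side",k([(393,376),(408,420)]),.072))
E
```

```text
[[0.4157 0.1454 0.1225]
 [0.4877 0.1428 0.1225]]
top edge [[0.4162 0.1833 0.1765]
 [0.4882 0.1743 0.1765]]
[[0.4079 0.1371 0.044 ]
 [0.5523 0.1386 0.044 ]] [[0.4968 0.1614 0.0575]
 [0.4933 0.1588 0.0575]] [[0.4066 0.1994 0.044 ]]
block front top corners [[0.5582 0.2078 0.072 ]
 [0.5634 0.1409 0.072 ]]
```

Call:
move_arm([
  [0,0,0.015,0,0,0,0.045],
  [0,0,0.02,0,0,0,0.045],
  [0,0,0.018,0,0,0,0.045],
  [0,0,0.01,0,0,0,0.045],
  [0,0,0,0,0,0,0.045],
  [0,0,0,0,0,0,0.045],
  [0,0,0,0,0,0,0.045],
])

```text
time_s: 8.23
position: [0.4532, 0.1654, 0.0723]
tool_rot: [0.69, 0.723, 0.001, 0.0]
contact_force: [-0.4, -0.5, -3.6]
finger_gap: 0.0555
```

```bash
python3 st.py .452 .165 .0555
```

```text
t 8.233 q [ 0.35    0.2227 -0.5575  0.7895 -0.0001  0.3034] p [0.4532 0.1654 0.0723] ang x 1.6174 z [ 0.0011  0.0003 -1.    ] F [-0.3723 -0.4657 -3.6308] T [-0.0042 -0.0263  0.0122] gap 0.0555
shift tool [-0.0004 -0.0012  0.0168]
```

Call:
move_arm([
  [-0.0004,-0.0012,0.006,0,0,0,0.045],
  [0,0,0.004,0,0,0,0.045],
  [0,0,0.002,0,0,0,0.045],
  [0,0,0,0,0,0,0.045],
  [0,0,0,0,0,0,0.045],
])

```text
time_s: 8.65
position: [0.451, 0.165, 0.0594]
tool_rot: [0.69, 0.724, -0.0, -0.0]
contact_force: [-0.3, -0.2, -4.4]
finger_gap: 0.0555
```

Call:
move_arm([
  [0,0,0.002,0,0,0,0.045],
  [0,0,0,0,0,0,0.045],
  [0,0,0,0,0,0,0.045],
])

```text
time_s: 8.9
position: [0.4511, 0.165, 0.0574]
tool_rot: [0.69, 0.724, -0.0, -0.0]
contact_force: [-0.4, 0.2, -4.0]
finger_gap: 0.0556
```

Call:
move_arm([
  [0,0,0.0015,0,0,0,0.045],
  [0,0,0,0,0,0,0.045],
  [0,0,0,0,0,0,0.045],
])

```text
time_s: 9.15
position: [0.4511, 0.165, 0.0558]
tool_rot: [0.69, 0.724, -0.0, -0.0]
contact_force: [0.9, -0.2, -4.9]
finger_gap: 0.0554
```

Call:
move_arm([
  [0,0,0.001,0,0,0,0.045],
  [0,0,0,0,0,0,0.045],
])

```text
time_s: 9.32
position: [0.4513, 0.165, 0.0554]
tool_rot: [0.69, 0.724, 0.0, 0.0]
contact_force: [-2.1, -0.8, 2.6]
finger_gap: 0.0555
```

Call:
move_arm([
  [0,0,0.001,0,0,0,0.045],
  [0,0,0,0,0,0,0.045],
])

```text
time_s: 9.48
position: [0.4513, 0.165, 0.0553]
tool_rot: [0.69, 0.724, 0.0, 0.0]
contact_force: [-6.3, -1.5, 13.1]
finger_gap: 0.0555
```

```bash
python3 st.py .452 .165 .0555;python3 - <<'E'
from h import *
snap("side","s5");crop("s5","s5c",200,110,290,200,7)
snap("top","t5");crop("t5","t5c",160,140,280,260,5)
E
```

```text
t 9.483 q [ 0.3507  0.2407 -0.5804  0.7491 -0.0001  0.3034] p [0.4513 0.165  0.0553] ang x 1.6181 z [ 0.0006  0.0001 -1.    ] F [-6.3415 -1.4966 13.0662] T [-0.4833  1.1133 -0.0159] gap 0.0555
shift tool [-0.0001  0.0007 -0.0002]
```

View pics/s5c.png

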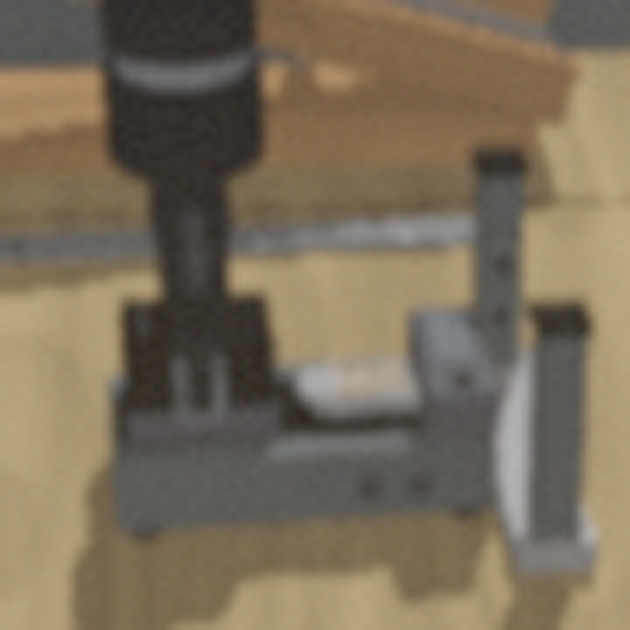

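View pics/t5c.png

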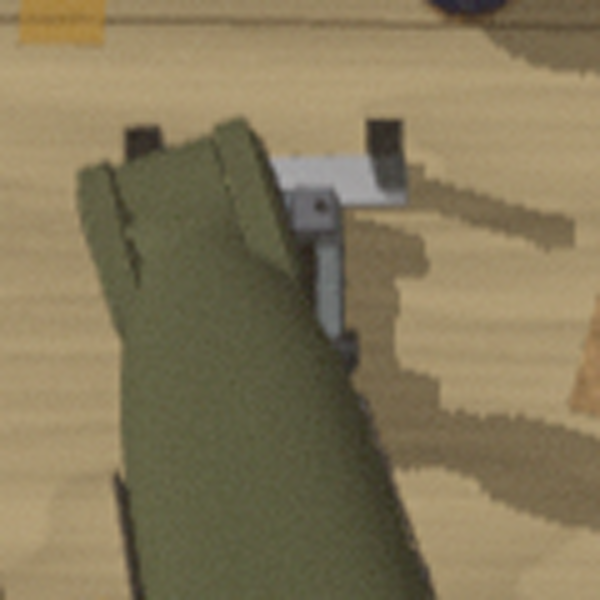

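Call:
move_arm([
  [0,0,-0.0022,0,0,0,0.045],
  [0,0.003,0,0,0,0,0.045],
  [0,0.005,0,0,0,0,0.045],
  [0,0,0,0,0,0,0.045],
  [0,0,0,0,0,0,0.045],
])

```text
time_s: 10.0
position: [0.4596, 0.1654, 0.0558]
tool_rot: [0.69, 0.724, -0.0, -0.0]
contact_force: [0.3, -0.2, -4.6]
finger_gap: 0.0555
```

```bash
python3 st.py .472 .166 .056
```

```text
t 10.0 q [ 0.3454  0.2538 -0.5613  0.7558  0.      0.2984] p [0.4596 0.1654 0.0558] ang x 1.6178 z [-0.0001 -0.     -1.    ] F [ 0.3045 -0.1833 -4.6348] T [-0.0176 -0.0417  0.0319] gap 0.0555
shift tool [ 0.      0.0124 -0.0002]
```

Call:
move_arm([
  [0,0.002,-0.0004,0,0,0,0.045],
  [0,0.003,0,0,0,0,0.045],
  [0,0.003,0,0,0,0,0.045],
  [0,0.002,0,0,0,0,0.045],
  [0,0,0,0,0,0,0.045],
])

```text
time_s: 10.42
position: [0.4699, 0.1659, 0.0566]
tool_rot: [0.69, 0.724, 0.0, 0.0]
contact_force: [-0.0, -0.1, -4.1]
finger_gap: 0.0558
```

Call:
move_arm([
  [0,0.002,0,0,0,0,0.045],
  [0,0.002,0,0,0,0,0.045],
  [0,0.002,0,0,0,0,0.045],
  [0,0,0,0,0,0,0.045],
])

```text
time_s: 10.75
position: [0.4757, 0.1662, 0.0566]
tool_rot: [0.69, 0.724, 0.0, 0.0]
contact_force: [-0.9, 0.2, -5.0]
finger_gap: 0.0559
```

Call:
move_arm([
  [0,0.002,0,0,0,0,0.045],
  [0,0.002,0,0,0,0,0.045],
  [0,0.002,0,0,0,0,0.045],
  [0,0,0,0,0,0,0.045],
])

```text
time_s: 11.08
position: [0.4818, 0.1665, 0.0566]
tool_rot: [0.69, 0.724, 0.0, 0.0]
contact_force: [-0.2, 0.5, -4.1]
finger_gap: 0.0553
```

Call:
move_arm([
  [0,0.003,0,0,0,0,0.045],
  [0,0.003,0,0,0,0,0.045],
  [0,0.003,0,0,0,0,0.045],
  [0,0.002,0,0,0,0,0.045],
  [0,0,0,0,0,0,0.045],
])

```text
time_s: 11.5
position: [0.4925, 0.167, 0.0566]
tool_rot: [0.69, 0.724, 0.0, 0.0]
contact_force: [-0.2, 0.5, -1.8]
finger_gap: 0.055
```

Call:
move_arm([
  [0,0.003,0,0,0,0,0.045],
  [0,0.003,0,0,0,0,0.045],
  [0,0.002,0,0,0,0,0.045],
  [0,0,0,0,0,0,0.045],
])

```text
time_s: 11.83
position: [0.5008, 0.1674, 0.0566]
tool_rot: [0.69, 0.724, 0.0, 0.0]
contact_force: [0.5, -0.8, -1.7]
finger_gap: 0.0556
```

Call:
move_arm([
  [0,0.002,0.0004,0,0,0,0.045],
  [0,0.002,0,0,0,0,0.045],
  [0,0.002,0,0,0,0,0.045],
  [0,0,0,0,0,0,0.045],
])

```text
time_s: 12.17
position: [0.5066, 0.1676, 0.0561]
tool_rot: [0.69, 0.724, 0.0, 0.0]
contact_force: [-1.1, 0.1, -1.6]
finger_gap: 0.055
```

```bash
python3 st.py .523 .1683 .056
```

```text
t 12.167 q [ 0.3196  0.3273 -0.4565  0.7866 -0.0002  0.2724] p [0.5066 0.1676 0.0561] ang x 1.6179 z [ 0.0005 -0.     -1.    ] F [-1.1494  0.1261 -1.6059] T [-0.0185  0.2764  0.0226] gap 0.055
shift tool [-0.0001  0.0164  0.0002]
```

Call:
move_arm([
  [0,0.002,0,0,0,0,0.045],
  [0,0.003,0,0,0,0,0.045],
  [0,0.003,0,0,0,0,0.045],
  [0,0.002,0,0,0,0,0.045],
  [0,0,0,0,0,0,0.045],
])

```text
time_s: 12.58
position: [0.5171, 0.1681, 0.0563]
tool_rot: [0.69, 0.724, 0.0, 0.0]
contact_force: [-0.1, -0.2, -1.3]
finger_gap: 0.0552
```

Call:
move_arm([
  [0,0.002,0,0,0,0,0.045],
  [0,0.002,0,0,0,0,0.045],
  [0,0,0,0,0,0,0.045],
])

```text
time_s: 12.83
position: [0.5207, 0.1683, 0.0561]
tool_rot: [0.69, 0.724, 0.0, 0.0]
contact_force: [-0.0, 1.2, -4.1]
finger_gap: 0.0552
```

Call:
move_arm([
  [0,0.002,0,0,0,0,0.045],
  [0,0,0,0,0,0,0.045],
  [0,0,0,0,0,0,0.045],
])

```text
time_s: 13.08
position: [0.5222, 0.1683, 0.056]
tool_rot: [0.69, 0.724, 0.0, 0.0]
contact_force: [-0.6, 0.0, -4.3]
finger_gap: 0.0548
```

Call:
move_arm([
  [0,0.001,0,0,0,0,0.045],
  [0,0,0,0,0,0,0.045],
  [0,0,0,0,0,0,0.045],
])

```text
time_s: 13.33
position: [0.5231, 0.1684, 0.0561]
tool_rot: [0.69, 0.724, -0.0, -0.0]
contact_force: [-0.1, 0.3, -4.2]
finger_gap: 0.0555
```

Call:
move_arm([
  [0,0.001,0,0,0,0,0.045],
  [0,0,0,0,0,0,0.045],
  [0,0,0,0,0,0,0.045],
])

```text
time_s: 13.58
position: [0.5233, 0.1683, 0.0559]
tool_rot: [0.69, 0.724, -0.0, -0.0]
contact_force: [-3.8, -0.3, -2.6]
finger_gap: 0.0557
```

Call:
move_arm([
  [0,0.001,0,0,0,0,0.045],
  [0,0,0,0,0,0,0.045],
  [0,0,0,0,0,0,0.045],
])

```text
time_s: 13.83
position: [0.5233, 0.1683, 0.0557]
tool_rot: [0.69, 0.724, -0.001, -0.001]
contact_force: [-6.5, 0.5, -1.4]
finger_gap: 0.0558
```

Call:
move_arm([
  [0,0.001,0,0,0,0,0.045],
  [0,0,0.0008,0,0,0,0.045],
  [0,0,0,0,0,0,0.045],
  [0,0,0,0,0,0,0.045],
])

```text
time_s: 14.17
position: [0.5233, 0.1683, 0.0555]
tool_rot: [0.69, 0.724, -0.002, -0.002]
contact_force: [-11.5, -0.3, 7.7]
finger_gap: 0.0554
```

Call:
move_arm([
  [0,0,0,0,0,0,0.065],
  [0,0,0,0,0,0,0.085],
  [0,0,0,0,0,0,0.085],
  [0,0,0,0,0,0,0.085],
  [0,0,0,0,0,0,0.085],
])

```text
time_s: 14.58
position: [0.5268, 0.1687, 0.0556]
tool_rot: [0.69, 0.724, 0.001, 0.0]
contact_force: [-0.7, -0.4, 0.5]
finger_gap: 0.0851
```

```bash
python3 st.py .523 .1683 .056; python3 - <<'E'
from h import *
snap("side","s6");crop("s6","s6c",200,110,290,200,7)
E
```

```text
t 14.583 q [ 0.3099  0.3591 -0.4108  0.7996 -0.0001  0.2628] p [0.5268 0.1687 0.0556] ang x 1.6179 z [ 0.0012  0.0003 -1.    ] F [-0.7067 -0.3762  0.5181] T [-0.0263  0.0551  0.0152] gap 0.0851
shift tool [-0.0002 -0.0038 -0.0004]
```

View pics/s6c.png

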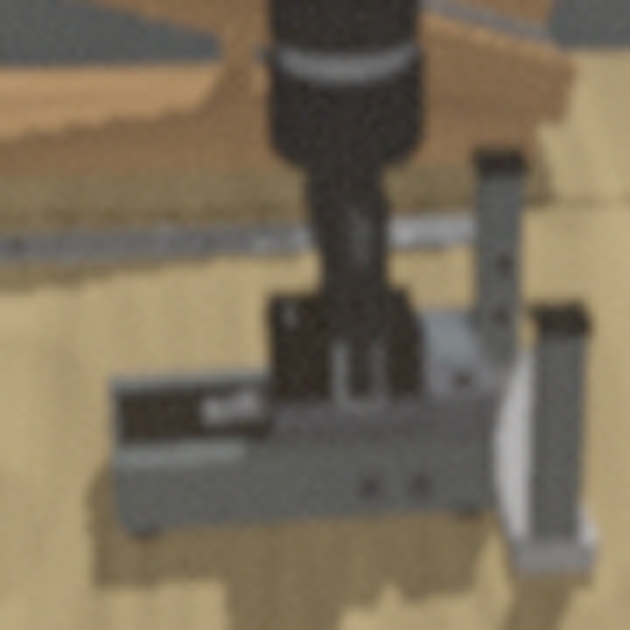

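Call:
move_arm([
  [0,0,-0.008,0,0,0,0.085],
  [0,0,-0.02,0,0,0,0.085],
  [0,0,-0.025,0,0,0,0.085],
  [0,0,-0.025,0,0,0,0.085],
  [0,0,-0.025,0,0,0,0.085],
  [0,0,-0.025,0,0,0,0.085],
  [0,0,-0.02,0,0,0,0.085],
])

```text
time_s: 15.22
position: [0.5266, 0.1686, 0.2061]
tool_rot: [0.69, 0.724, 0.001, 0.001]
contact_force: [0.1, -0.2, -0.8]
finger_gap: 0.085
```

Call:
move_arm([
  [-0.03,-0.005,0,0,0,0,0.085],
  [-0.03,-0.005,0,0,0,0,0.085],
  [-0.03,-0.005,0,0,0,0,0.085],
  [-0.03,-0.005,0,0,0,0,0.085],
  [-0.03,-0.005,0,0,0,0,0.085],
  [-0.03,-0.005,0,0,0,0,0.085],
  [-0.03,-0.005,0,0,0,0,0.085],
  [-0.03,-0.005,0,0,0,0,0.085],
  [-0.02,0,0,0,0,0,0.085],
  [0,0,0,0,0,0,0.085],
])

```text
time_s: 16.05
position: [0.4984, -0.0964, 0.2041]
tool_rot: [0.692, 0.722, -0.0, 0.001]
contact_force: [-0.2, -0.5, 0.4]
finger_gap: 0.0853
```

```bash
python3 st.py; python3 - <<'E'
from h import *
snap("side","s7");crop("s7","s7c",200,110,290,200,7)
snap("top","t7");crop("t7","t7c",170,145,260,240,6)
E
```

```text
t 16.05 q [-0.1902  0.153  -0.315   1.1016 -0.0014 -0.2332] p [ 0.4984 -0.0964  0.2041] ang x 1.6138 z [ 0.001  -0.0016 -1.    ] F [-0.196  -0.494   0.3836] T [-0.0116 -0.0429  0.0243] gap 0.0853
```

View pics/s7c.png

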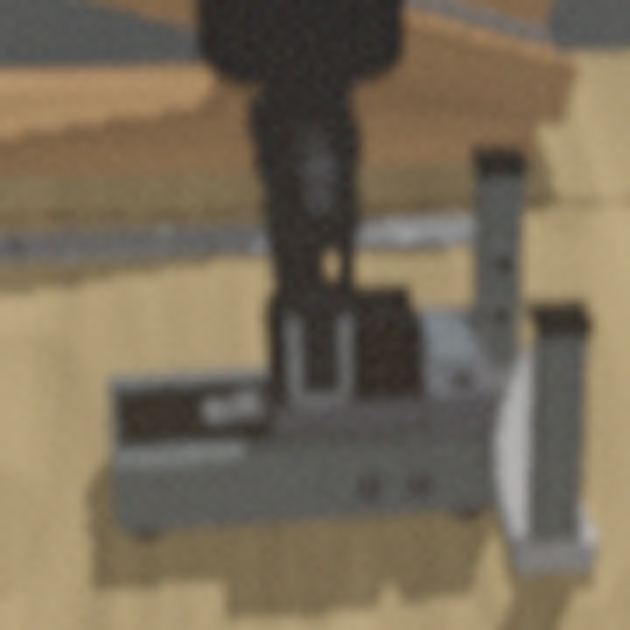

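View pics/t7c.png

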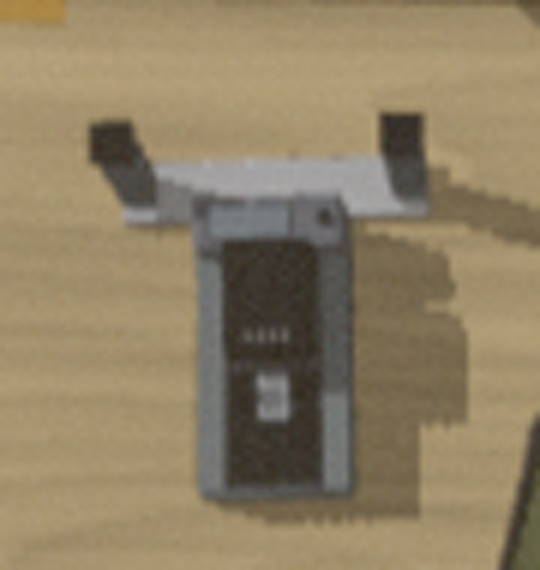

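View pics/t7.png

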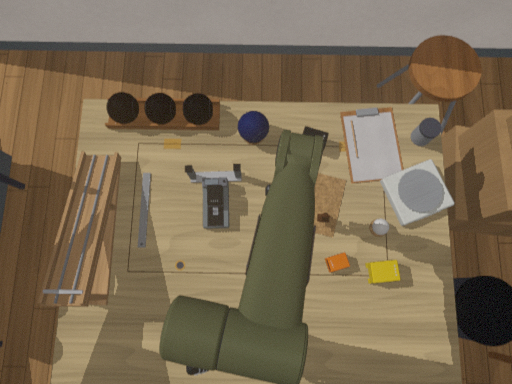

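```bash
python3 - <<'E'
from h import *
a=cv2.cvtColor(cv2.imread("pics/top0.png"),6);b=cv2.cvtColor(cv2.imread("pics/top0.png".replace("top0","t7")),6)
for r in (206,207,209,211,213,215): print(a[r,210:221],b[r,210:221])
for c in (213,216): print(ray("top",(c,cross(b[:,c],70,203,210)),.05), b[198:212,c])
print(bot.read_state()['contact_force']); print(bot.close_job())
E
```

```text
[51 48 59 67 68 77 75 80 58 53 59] [62 66 64 73 68 70 70 68 58 59 55]
[ 52  57  69 108 109 115 119 115  65  53  49] [ 55  53  68 104  91  93  95  93  59  55  51]
[ 51  61  78 126 128 130 131 130  68  53  57] [ 55  58  76 127 133 127 129 133  73  53  49]
[ 58  55  61 101 108 112 112 122  69  58  56] [ 47  52  62  92 111 109 113 122  74  52  50]
[ 59  58  64 127 126 127 131 133  84  53  49] [ 50  50  67 130 122 130 128 135  86  57  53]
[58 56 55 69 70 72 65 74 59 52 51] [53 53 59 70 71 72 71 75 54 54 53]
[[0.48663957 0.17389766 0.05      ]] [ 51  66  89  92  62  53  51  60  73 104 137 127 104  92]
[[0.48593318 0.1623082  0.05      ]] [ 55  60  66  69  49  44  45  62  70  95 123 129 116 113]
[0.49926493 0.0697448  0.50150131]
the job is handed in; nothing more can be done
None
```

I slid the black battery pack from the cork mat onto the gate's rail, from the rounded end until it met the stop, then let go and handed the job in at about 16 s.

**Fully home:** The battery met the stop with the tool at x = 0.5233 m, close to the camera estimate of 0.523 m. I pushed to about 11 N against the stop before letting go.

**Catch:** The catch's upward push on the battery stopped 3 to 4 mm before the stop, which fits it clearing the battery's rear end. In the last top view the tab looks the same as it did before the job, except its tip row, right behind the battery, is slightly darker. I did not do a pull test on the lock.

**Other checks:** The last top view shows the battery seated against the head block, and the arm was well away with no contact force. I didn't move anything toward the bowl, stand, disc, stamp or straightedge. I didn't measure their positions again, and the arm hid the disc in that view.

**Disagreements:** The side camera placed the held battery 6 to 8 mm further left (+y) than the robot's own reading. I relied on the top-view estimate and the contact forces instead, and sideways force on the rail stayed at about 1 N or less.

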